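# Lids onto the turned boxes

### The job

The four turned boxes are finished and stand open along the lathe bed and the shelf behind it; their lids are still in one stack. Take the stack apart and close every box with the lid that was turned for it, each lid dropped fully home so that it lies flat on its own rim. Leave the boxes standing where they are and the wax tin undisturbed, and mind the lamp that hangs over the back of the shelf.

Things in the scene. Friction and masses are not known exactly. Their poses are not given: they have to be found in the camera images.
- lid_a_mid (a point): The largest of four loose light brown wooden lids, stacked plug down, largest below (foot of the stack, on the shelf). A flat disc 70 mm across and 16 mm thick with a bevelled plug under it, 46 mm across, 12 mm long. The point is the disc's centre, 8 mm under its top, 20 mm above the plug's foot; z up. Grasp across the disc's edge; beside the plug is a 12 mm gap under it.
- lid_b_mid (a point): The second largest of four loose light brown wooden lids, stacked plug down, largest below (stands on the next larger lid). A flat disc 60 mm across and 16 mm thick with a bevelled plug under it, 36 mm across, 12 mm long. The point is the disc's centre, 8 mm under its top, 20 mm above the plug's foot; z up. Grasp across the disc's edge; beside the plug is a 12 mm gap under it.
- lid_c_mid (a point): The third largest of four loose light brown wooden lids, stacked plug down, largest below (stands on the next larger lid). A flat disc 50 mm across and 16 mm thick with a bevelled plug under it, 26 mm across, 12 mm long. The point is the disc's centre, 8 mm under its top, 20 mm above the plug's foot; z up. Grasp across the disc's edge; beside the plug is a 12 mm gap under it.
- lid_d_mid (a point): The smallest of four loose light brown wooden lids, stacked plug down, largest below (stands on the next larger lid). A flat disc 40 mm across and 16 mm thick with a bevelled plug under it, 16 mm across, 12 mm long. The point is the disc's centre, 8 mm under its top, 20 mm above the plug's foot; z up. Grasp across the disc's edge; beside the plug is a 12 mm gap under it.
- box_a_mouth (a point): The largest of four loose open light brown turned boxes, dark lines round the belly, 66 mm tall, at most 69 mm across, 62 mm at the neck. It takes the 70 mm lid: the disc rests on the rim, the plug hangs in the 54 mm mouth (wall 4 mm) with 4 mm of play all round. The point is the mouth's centre, level with the rim; z up.
- box_b_mouth (a point): The second largest of four loose open light brown turned boxes, dark lines round the belly, 58 mm tall, at most 59 mm across, 52 mm at the neck. It takes the 60 mm lid: the disc rests on the rim, the plug hangs in the 44 mm mouth (wall 4 mm) with 4 mm of play all round. The point is the mouth's centre, level with the rim; z up.
- box_c_mouth (a point): The third largest of four loose open light brown turned boxes, dark lines round the belly, 50 mm tall, at most 49 mm across, 42 mm at the neck. It takes the 50 mm lid: the disc rests on the rim, the plug hangs in the 34 mm mouth (wall 4 mm) with 4 mm of play all round. The point is the mouth's centre, level with the rim; z up.
- box_d_mouth (a point): The smallest of four loose open light brown turned boxes, dark lines round the belly, 42 mm tall, at most 39 mm across, 32 mm at the neck. It takes the 40 mm lid: the disc rests on the rim, the plug hangs in the 24 mm mouth (wall 4 mm) with 4 mm of play all round. The point is the mouth's centre, level with the rim; z up.
- wax_tin_mid (a point): Bystander: a closed tin of paste wax, 82 mm across and 39 mm tall, standing behind and to the right. The point is its centre, half-way up.
- lamp_joint (a point): Obstacle overhead, fixed: the work lamp. Its black flat arm, a bar 30 mm high, runs along y over the shelf from this point (its free right end, on its underside, 0.44 m above the shelf) to the left beyond the shelf, at the same x. To the right and higher hangs its drum shade, from 0.12 to 0.62 m right of the point, 0.16 m wide in x, underside 0.62 m above the shelf. Keep wrist and arm on the robot's side of both.
Mind the look-alikes: they are no part of the job. Leave any blue look-alike of the part that bears lid_a_mid alone.

How it is judged:
At the end, for the whole second after the job is handed in: Each lid is on the box of its own size, its middle 5 to 10.5 mm above the rim and within 9 mm of the mouth's centre, lid and box upright within 0.1 rad, let go and at rest. No box pushed over 4 cm or knocked over; wax tin within 2 cm of where it stood (horizontal distance between lid_a_mid and box_a_mouth below 0.009 m and z of lid_a_mid in the frame of box_a_mouth between 0.005 and 0.0105 m and angle between each of lid_a_mid, box_a_mouth, lid_b_mid, box_b_mouth, lid_c_mid, box_c_mouth, lid_d_mid, box_d_mouth's own z axis and vertical below 0.1 rad and linear speed of each of lid_a, box_a, lid_b, box_b, lid_c, box_c, lid_d, box_d below 0.02 m/s and horizontal distance between lid_b_mid and box_b_mouth below 0.009 m and z of lid_b_mid in the frame of box_b_mouth between 0.005 and 0.0105 m and horizontal distance between lid_c_mid and box_c_mouth below 0.009 m and z of lid_c_mid in the frame of box_c_mouth between 0.005 and 0.0105 m and horizontal distance between lid_d_mid and box_d_mouth below 0.009 m and z of lid_d_mid in the frame of box_d_mouth between 0.005 and 0.0105 m); the robot touches nothing.
It fails at once if a box is knocked over or pushed more than 4 cm from where it stood (distance of any of box_a_mouth, box_b_mouth, box_c_mouth, box_d_mouth from where it was at the start of the episode above 0.04 m or angle between any of box_a_mouth, box_b_mouth, box_c_mouth, box_d_mouth's own z axis and vertical above 0.5 rad).
It fails at once if the wax tin is shifted more than 2 cm (distance of wax_tin_mid from where it was at the start of the episode above 0.02 m).
It also fails if it takes over 99 s, if anything falls off the work surface, if the arm or the gripper's body presses on something with over 40 N, if the wrist force passes 120 N, or if a joint passes its speed limit or range.

### The arm

A 6-joint arm with a two-finger parallel gripper is mounted at the origin on a cart in front of the work surface, level with it; the furniture and walls round the work are solid. World frame = base frame: x ahead of the robot, y to its left, z up, the work surface at z = 0. Lengths are in m, angles in rad, forces in N, time in s.
With the tool pointing down it reaches from about 0.3 to 0.775 m from the base axis. Payload 14.6 kg.
Tool frame: the origin (TCP) lies at the very end of the fingers, on their centre line; the grasp point (between the pads) lies 19 mm behind it; z points along the fingers, y is the line along which they close (so a half turn about z gives the same grasp; the last joint's range is limited). The gripper opens to 94 mm and grips with 3 to 60 N. Pads are 16 mm wide; open, the fingers measure 119 mm over their backs; the gripper's body (75 mm by 177 mm) begins 78 mm behind the grasp point.
Start: joints at [-1.352, 0.3, 1.521, -0, 1.321, -0.067], TCP at [0.155, -0.528, 0.205] pointing down, gripper open.
Joint ranges: [-3.03, 3.03], [-0.79, 2.21], [0.23, 2.52], [-1.04, 4.18], [0, 3.07], [-2.55, 2.55]. Speed limits (rad/s): [2.22, 2.22, 2.57, 3.14, 3.14, 3.14].

### API

Orientations are given as [roll, pitch, yaw] about the fixed x, y, z axes, in that order (R = Rz(yaw) Ry(pitch) Rx(roll)).
In Python, from station import ctrl gives the robot as it stands.
- The arm moves only by the shell command python3 -m pendant 'ROWS' [OPENING] [FORCE]. ROWS is JSON, a list of rows, each a list of 2 entries, a list of its own where there are three numbers: the shift along the world's x, y, z in cm, then the turn about the world's z in rad. A call has 1 to 20 rows; each row shifts and turns the commanded pose from where the row before left it; what a row does not reach is not made up. A row lasts 1/12 s, in which the tool goes at most 41.7 mm and 7.16 degrees, less where a joint would pass 70% of its speed; a pose out of reach is approached as far as the arm can. A call is refused whole if a number of a shift passes 4.17 or a number of a turn 0.125, either way. A call with a gripper value outside its range is refused whole. OPENING is the opening, from 0 (shut) to 1 (fully open), set as the call begins (- or left out, the last holds). The fingers move at their own pace and stop on an object; FORCE is the grip in N (left out, the last holds). Time passes only in rows, so rows that do not move let the fingers close. It gives the time, the measured TCP pose, the force, the opening and the grip force at its end, in the units of the state.
- ctrl.get_obs(): the state, without advancing time (a new reading comes with each control period).
- ctrl.camera(name): name is "scene" or "top" or "wrist"; returns a dict with "color" (480x640x3 uint8, red, green, blue), "intrinsics" (3x3 intrinsics, pixels), "k1" (the pictures are not rectified: a ray, as slopes to the right and down, at radius r is drawn at 1 + k1 r^2 times it, then the intrinsics apply), "camera_from_world" (4x4, takes a point from world to camera coordinates). Camera axes: x right, y down, z forward; pixel columns grow to the right and rows downward; lengths in m; the calibration is good to about 2 mm. A picture is of the moment at which its call begins. There is no depth.
- ctrl.hand_in(): hands the job in; it is judged then, once.
The state is a dict: "time_s": time; "qpos": joint angles; "joint_vel": joint speeds; "tau": joint torques, N m; "ee_pos": TCP position; "eef_rot": TCP orientation; "force": force on the tool from outside, world axes, zero at the start; "moment": the same for the moment, N m; "grip_width": finger opening in m; "grip_force": force on a finger pad.
Only numpy, scipy, OpenCV 4.12 (cv2) and the standard library are available. Lean on these libraries where they do the work, as an engineer would, in place of code of your own. Each camera call takes 0.05 s, during which the arm holds its last target. There are 200 camera calls.

## Working session

There is one attempt and no reset: what is moved stays moved. The work goes in short steps, Python scripts to look and compute and a shell command to move; the robot and the scene stay as the last step left them, time stands still between calls to the robot, and variables do not carry over. Pictures are saved under pics/ and viewed, at most 16 in all, crops included, and the job is handed in when it is done.

```bash
mkdir -p pics
cat > h.py <<'E'
import numpy as np, cv2
from station import ctrl
def cam(n,save=None):
    c=ctrl.camera(n)
    if save: cv2.imwrite(f'pics/{save}.png',c['color'][:,:,::-1])
    return c
def ray(c,u,v):
    K=np.array(c['intrinsics']);xd=np.array([(u-K[0,2])/K[0,0],(v-K[1,2])/K[1,1]]);x=xd.copy()
    for _ in range(20): x=xd/(1+c['k1']*(x@x))
    T=np.array(c['camera_from_world']);R=T[:3,:3]
    return -R.T@T[:3,3], R.T@np.array([x[0],x[1],1])
def onz(c,u,v,z):
    o,d=ray(c,u,v);return o+d*(z-o[2])/d[2]
def proj(c,p):
    T=np.array(c['camera_from_world']);q=T[:3,:3]@np.array(p)+T[:3,3];x=q[:2]/q[2];x=x*(1+c['k1']*(x@x))
    K=np.array(c['intrinsics']);return np.array([K[0,0]*x[0]+K[0,2],K[1,1]*x[1]+K[1,2]])
E
python3 - <<'E'
from h import *
for n in ('scene','top'):
    c=cam(n,n+'0');print(n,c['intrinsics'],c['k1'],ray(c,320,240))
print(ctrl.get_obs())
E
```

```text
scene [[612.11332249   0.         319.81966636]
 [  0.         612.11332249 243.95324522]
 [  0.           0.           1.        ]] -0.0916508398014619 (array([-0.04257011,  0.99020166,  1.3702654 ]), array([ 0.3246032 , -0.63022364, -0.70533164]))
top [[498.84577807   0.         321.17392175]
 [  0.         498.84577807 238.84740901]
 [  0.           0.           1.        ]] -0.07809468563263881 (array([0.28212444, 0.00497541, 1.28943061]), array([ 0.19110329, -0.01344563, -0.98148338]))
{'time_s': 0.1, 'qpos': array([-1.35163560e+00,  3.00392517e-01,  1.52151252e+00, -9.93598119e-06,
        1.32069983e+00, -6.65936548e-02]), 'joint_vel': array([-0.00028033, -0.00127818, -0.00183478, -0.00071327,  0.00055086,
        0.00077292]), 'tau': array([ 1.63886365e-03, -5.32636642e+01, -3.53280473e+01,  7.09598651e-02,
        2.34492804e-02, -6.31534726e-05]), 'ee_pos': array([ 0.15498195, -0.52746956,  0.20495844]), 'eef_rot': array([-3.14058204e+00, -5.77543502e-05,  2.85756820e-01]), 'force': array([-0.71654349,  0.21714184,  1.08277411]), 'moment': array([-0.02427051,  0.03343624, -0.00990267]), 'grip_force': 0.0, 'grip_width': 0.0938628815117942}
```

View pics/scene0.png

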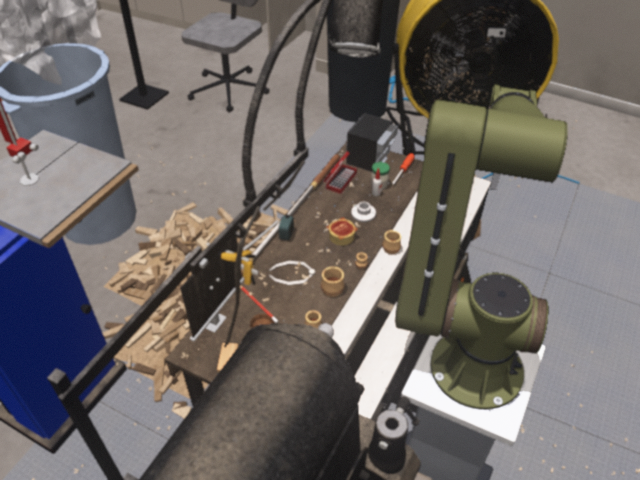

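View pics/top0.png

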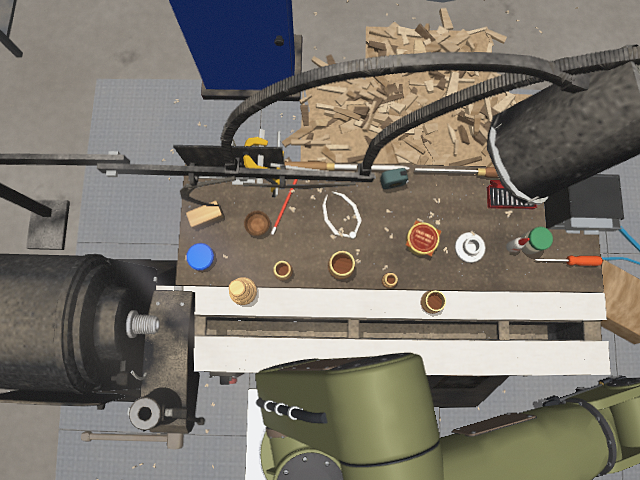

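Run:
```python
from h import *
t=cv2.imread('pics/top0.png');s=cv2.imread('pics/scene0.png')
a=cv2.resize(t[225:320,185:455],None,fx=2.96,fy=2.96,interpolation=cv2.INTER_CUBIC)
b=cv2.resize(s[190:340,230:430],None,fx=2,fy=2,interpolation=cv2.INTER_CUBIC)
o=np.zeros((a.shape[0]+b.shape[0],800,3),np.uint8);o[:a.shape[0],:a.shape[1]]=a;o[a.shape[0]:,:b.shape[1]]=b
cv2.imwrite('pics/crop.png',o);print(a.shape,b.shape)
for n in('wrist',):
    c=cam(n,'w0');print(c['camera_from_world'],c['intrinsics'])
c=cam('top')
for nm,u,v in(('stack',242,291),('c',283,269),('a',342,264),('d',391,280),('b',433,301),('tin',423,238),('barend',372,172)):
    print(nm,[onz(c,u,v,z).round(3) for z in((0,.05,.11) if nm!='barend' else (.44,.47))])
c=cam('scene')
```

```text
(281, 799, 3) (300, 400, 3)
[[ 2.81545754e-01 -9.59547688e-01 -4.71989855e-04 -5.49101374e-01]
 [-9.32283747e-01 -2.73662459e-01  2.36549938e-01 -2.44883551e-02]
 [-2.27110112e-01 -6.61596022e-02 -9.71619218e-01  3.89479410e-01]
 [ 0.00000000e+00  0.00000000e+00  0.00000000e+00  1.00000000e+00]] [[356.09551637   0.         320.1598793 ]
 [  0.         356.09551637 231.24068003]
 [  0.           0.           1.        ]]
stack [array([0.395, 0.186, 0.   ]), array([0.39 , 0.179, 0.05 ]), array([0.385, 0.171, 0.11 ])]
c [array([0.454, 0.082, 0.   ]), array([0.448, 0.079, 0.05 ]), array([0.44 , 0.076, 0.11 ])]
a [array([ 0.471, -0.071,  0.   ]), array([ 0.463, -0.068,  0.05 ]), array([ 0.455, -0.065,  0.11 ])]
d [array([ 0.431, -0.2  ,  0.   ]), array([ 0.425, -0.192,  0.05 ]), array([ 0.418, -0.182,  0.11 ])]
b [array([ 0.378, -0.309,  0.   ]), array([ 0.374, -0.297,  0.05 ]), array([ 0.37 , -0.282,  0.11 ])]
tin [array([ 0.545, -0.286,  0.   ]), array([ 0.534, -0.275,  0.05 ]), array([ 0.522, -0.261,  0.11 ])]
barend [array([ 0.574, -0.097,  0.44 ]), array([ 0.563, -0.094,  0.47 ])]
```

View pics/crop.png

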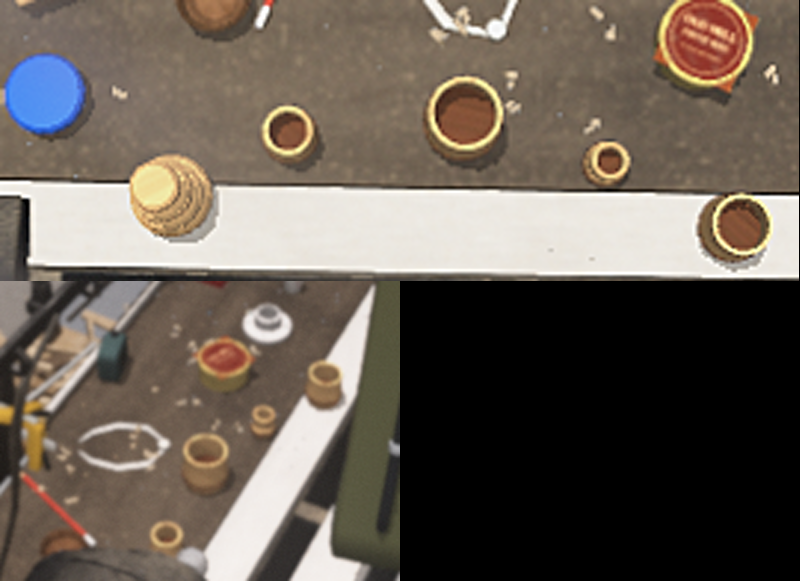

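```bash
cat >> h.py <<'E'
def tri(a,b):
    (o,d),(p,e)=a,b;s=np.linalg.lstsq(np.c_[d,-e],p-o,rcond=None)[0];x,y=o+d*s[0],p+e*s[1];return (x+y)/2,np.linalg.norm(x-y)
E
python3 - <<'E'
from h import *
t=cam('top');s=cam('scene')
for n,a,b,h in(('a',(342.8,263.9),(333.2,274),.066),('b',(435.3,300.7),(391.5,234.3),.058),('c',(282.6,269.3),(313.5,317),.05),('d',(390.7,279.7),(361.5,256),.042)):
    x,e=tri(ray(t,*a),ray(s,*b));print(n,x.round(4),round(e,4),onz(t,*a,h).round(4))
# stack discs from crop: d top disc
print(onz(t,185+154/2.96,225+186/2.96,.112),onz(t,185+171/2.96,225+197/2.96,.028))
# outer rim widths
for n,l,r,v,h in(('a',426,504,263.9,.066),('b',709,771,300.7,.058),('c',263,316,269.3,.05),('d',587,630,279.7,.042)):
    print(n,np.linalg.norm(onz(t,185+l/2.96,v,h)-onz(t,185+r/2.96,v,h)))
print(s['camera_from_world'][:3])
E
```

```text
a [ 0.4606 -0.0695  0.067 ] 0.0011 [ 0.4612 -0.0694  0.066 ]
b [ 0.3748 -0.2981  0.0672] 0.0015 [ 0.3747 -0.3007  0.058 ]
c [0.446  0.08   0.0466] 0.0026 [0.4468 0.0802 0.05  ]
d [ 0.4264 -0.1918  0.0449] 0.0005 [ 0.4269 -0.1922  0.042 ]
[0.39215996 0.18251134 0.112     ] [0.39094628 0.18021739 0.028     ]
a 0.06539883983732567
b 0.05262443744339128
c 0.0447599561036217
d 0.036835515817742234
[[-0.88659492 -0.46252149  0.00482869  0.41363053]
 [-0.33135847  0.6278192  -0.70430435  0.3293103 ]
 [ 0.32272436 -0.62603268 -0.70988173  1.60636339]]
```

The wooden stack is at top (242,291), smallest lid at (237,288). The only other candidate is the blue disc at (200,257), which is the look-alike to leave alone, so the wooden stack is the one meant. The boxes at top are a (343,264), b (435,301), c (283,269) and d (391,280), and their rim sizes match. Next I move towards the stack and turn the closing line onto x.

```bash
python3 -m pendant '[[[2.6,3,0.5],0.075],[[2.6,3,0.5],0.075],[[2.6,3,0.5],0.075],[[2.6,3,0.5],0.075],[[2.6,3,0.5],0.075],[[2.6,3,0.5],0.075],[[2.6,3,0.5],0.075],[[2.6,3,0.5],0.075],[[2.6,3,0.5],0.075],[[0,3.9,0],0.075],[[0,3.9,0],0.075],[[0,3.9,0],0.075],[[0,3.9,0],0.075],[[0,3.9,0],0.075],[[0,3.9,0],0.075],[[0,3.9,0],0.075],[[0,3.9,0],0.075],[[0,1,0],0.01],[[0,0,0],0],[[0,0,0],0]]' 1 10
python3 - <<'E'
from h import *
c=cam('wrist','w1');print(ctrl.get_obs()['ee_pos'],ctrl.get_obs()['eef_rot'],proj(c,[.3915,.181,.112]),proj(c,[.3915,.181,.028]))
E
```

```text
time_s: 2.02
ee_pos: [0.389, 0.0644, 0.2504]
eef_rot: [-3.142, 0.0, 1.572]
force: [1.0, -0.4, 0.3]
grip_width: 0.0941
grip_force: 0.0
[0.38908461 0.06379626 0.2504497 ] [3.14157523e+00 1.95163049e-04 1.57021992e+00] [323.60359745  86.78511421] [322.85509464  99.13925238]
```

View pics/w1.png

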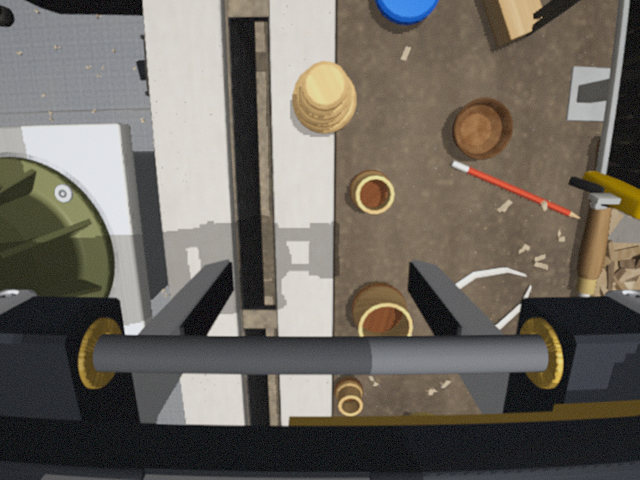

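Run:
```python
from h import *
c=cam('wrist');t=cam('top')
print(onz(c,326,86,.112),onz(c,374.5,193,.05),tri(ray(c,326,86),ray(t,237,287.8)),tri(ray(c,374.5,193),ray(t,282.6,269.3)))
for z in(.10,.106,.112,.118,.124):print(z,np.linalg.norm(onz(c,304.7,86,z)-onz(c,349,86,z)))
im=cv2.imread('pics/w1.png')[50:145,280:370];cv2.imwrite('pics/w1c.png',cv2.resize(im,None,fx=6,fy=6,interpolation=cv2.INTER_CUBIC))
```

```text
[0.39376717 0.18098861 0.112     ] [0.44695027 0.08210035 0.05      ] (array([0.39409722, 0.18481834, 0.09197193]), np.float64(0.001547047518504558)) (array([0.44828321, 0.08076952, 0.04013376]), np.float64(0.0003576742153934206))
0.1 0.038706387558936475
0.106 0.03800140429390088
0.112 0.037296421028865226
0.118 0.03659143776382962
0.124 0.035886454498794025
```

View pics/w1c.png

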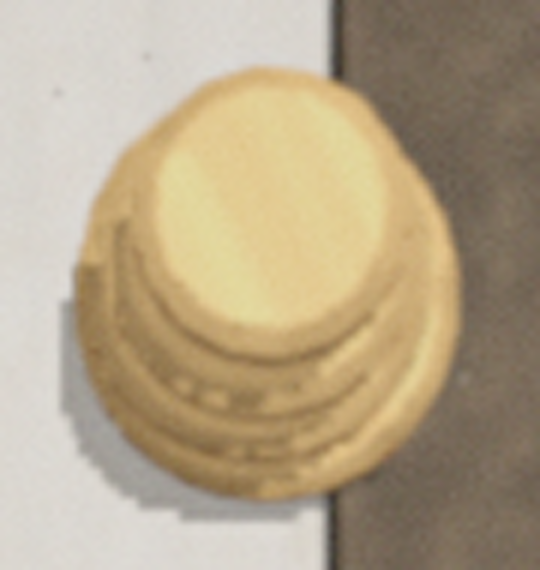

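```bash
python3 -m pendant '[[[0.1,2.9,-0.5],0],[[0.1,2.9,-0.5],0],[[0.1,2.9,-0.5],0],[[0.1,3,-0.5],0],[[0,0,-2],0],[[0,0,-2],0],[[0,0,-2],0],[[0,0,-1.5],0],[[0,0,0],0],[[0,0,0],0],[[0,0,0],0]]'
python3 - <<'E'
from h import *
c=cam('wrist','w2');print(proj(c,[.3935,.181,.112]))
E
```

```text
time_s: 3.08
ee_pos: [0.3937, 0.1809, 0.1565]
eef_rot: [3.14, -0.0, 1.57]
force: [-0.2, -0.8, 0.1]
grip_width: 0.0941
grip_force: 0.0
[320.24995182 252.38666469]
```

View pics/w2.png

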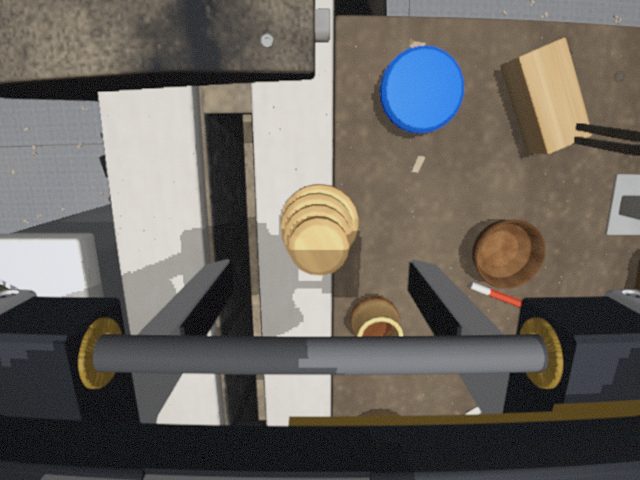

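```bash
python3 - <<'E'
from h import *
c=cam('wrist');t=cam('top')
print(onz(c,250,85,0),[onz(t,194,300,z)[1].round(3) for z in(0,.05,.1,.15,.2,.25)],onz(c,318.5,245,.112),onz(c,250,80,.1))
E
python3 -m pendant '[[[-0.1,0.25,-1.5],0],[[0,0,-1.5],0],[[0,0,-1.5],0],[[0,0,-1],0],[[0,0,-0.7],0],[[0,0,0],0],[[0,0,0],0]]'
python3 -m pendant '[[[0,0,0],0],[[0,0,0],0],[[0,0,0],0],[[0,0,0],0],[[0,0,0],0],[[0,0,0],0],[[0,0,0],0],[[0,0,0],0],[[0,0,0],0],[[0,0,0],0],[[0,0,0],0],[[0,0,0],0]]' 0.3 12
```

```text
[0.33130861 0.3023721  0.        ] [np.float64(0.309), np.float64(0.297), np.float64(0.285), np.float64(0.274), np.float64(0.262), np.float64(0.25)] [0.39239976 0.186161   0.112     ] [0.34985696 0.2896972  0.1       ]
time_s: 3.82
ee_pos: [0.3923, 0.1839, 0.0938]
eef_rot: [3.141, -0.0, 1.571]
force: [-0.4, 0.3, 0.1]
grip_width: 0.0941
grip_force: 0.0
time_s: 4.82
ee_pos: [0.392, 0.1838, 0.0934]
eef_rot: [-3.142, 0.0, 1.571]
force: [-0.4, 0.6, 0.1]
grip_width: 0.04
grip_force: 12.0
```

```bash
python3 -m pendant '[[[0,0,1],0],[[0,0,2],0],[[0,0,3],0],[[0,0,3],0],[[0.2,-2,0],0],[[0.3,-3.7,0],0],[[0.3,-3.7,0],0],[[0.3,-3.7,0],0],[[0.3,-3.7,0],0],[[0.3,-3.7,0],0],[[0.3,-3.7,0],0],[[0.3,-3.7,0],0],[[0.3,-3.7,0],0],[[0.3,-3.7,0],0],[[0.3,-3.7,0],0],[[0.25,-3.4,0],0],[[0,0,-1],0],[[0,0,-1],0],[[0,0,0],0],[[0,0,0],0]]'
python3 - <<'E'
from h import *
c=cam('wrist','w3');p=ctrl.get_obs()['ee_pos'];print(proj(c,[.4265,-.192,.042]),proj(c,p+[0,0,.0186]))
E
```

```text
time_s: 6.48
ee_pos: [0.4264, -0.239, 0.1633]
eef_rot: [-3.141, -0.001, 1.572]
force: [-0.6, 0.2, 0.0]
grip_width: 0.0391
grip_force: 12.0
[320.91531776 171.4921165 ] [321.49512009 291.45713058]
```

View pics/w3.png

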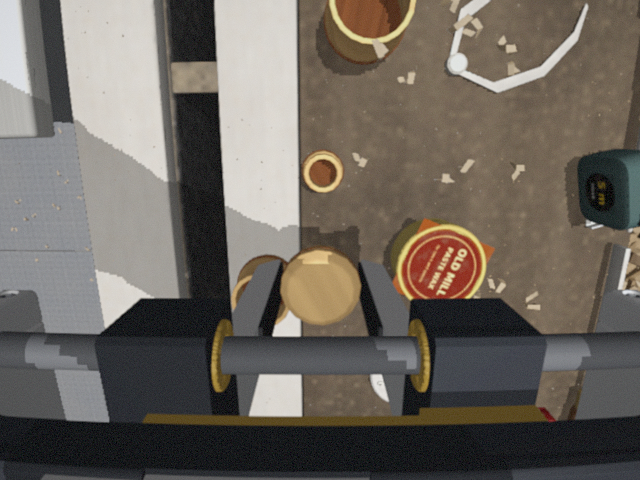

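```bash
python3 -m pendant '[[[0.1,2.2,0],0],[[0.1,2.3,0],0],[[0,0,-2],0],[[0,0,-2.5],0],[[0,0,-2.5],0],[[0,0,-2],0],[[0,0,-1],0],[[0,0,-0.5],0],[[0,0,-0.5],0],[[0,0,-0.5],0],[[0,0,-0.3],0],[[0,0,-0.2],0],[[0,0,0],0],[[0,0,0],0]]'
```

```text
time_s: 7.7
ee_pos: [0.4287, -0.1953, 0.0437]
eef_rot: [3.141, 0.0, 1.571]
force: [-0.6, -0.9, -1.3]
grip_width: 0.0391
grip_force: 12.0
```

```bash
python3 -m pendant '[[[0,0.1,-0.15],0],[[0,0,-0.15],0],[[0,0,-0.1],0],[[0,0,0],0],[[0,0,0],0]]'
```

```text
time_s: 8.12
ee_pos: [0.4286, -0.1942, 0.0395]
eef_rot: [3.142, -0.0, 1.571]
force: [-0.5, 1.0, 0.8]
grip_width: 0.0396
grip_force: 12.0
```

```bash
python3 -m pendant '[[[0,0,-0.1],0],[[0,0,0],0],[[0,0,0],0]]';python3 -m pendant '[[[0,0,-0.1],0],[[0,0,0],0],[[0,0,0],0]]'
```

```text
time_s: 8.37
ee_pos: [0.4288, -0.1943, 0.039]
eef_rot: [3.141, 0.0, 1.571]
force: [-1.9, 1.7, 8.2]
grip_width: 0.04
grip_force: 12.0
time_s: 8.62
ee_pos: [0.429, -0.1945, 0.0382]
eef_rot: [3.14, 0.001, 1.571]
force: [-2.1, 1.6, 10.7]
grip_width: 0.0398
grip_force: 12.0
```

```bash
python3 -m pendant '[[[0,0,0.1],0],[[0,0,0],0],[[0,0,0],0],[[0,0,0],0],[[0,0,0],0],[[0,0,0],0],[[0,0,0.5],0],[[0,0,2],0],[[0,0,3],0],[[0,0,3],0],[[0,0,3],0],[[0,-2,0],0],[[0,-2,0],0],[[0,0,0],0],[[0,0,0],0]]' 1 12
python3 - <<'E'
from h import *
c=cam('wrist','w4');print(proj(c,[.428,-.192,.058]),proj(c,[.3748,-.2995,.058]))
E
```

```text
time_s: 9.87
ee_pos: [0.4283, -0.2345, 0.1535]
eef_rot: [-3.141, -0.0, 1.569]
force: [-0.7, 1.0, -0.4]
grip_width: 0.094
grip_force: 0.0
[320.08990536 179.82289878] [257.12138982 308.53322983]
```

View pics/w4.png

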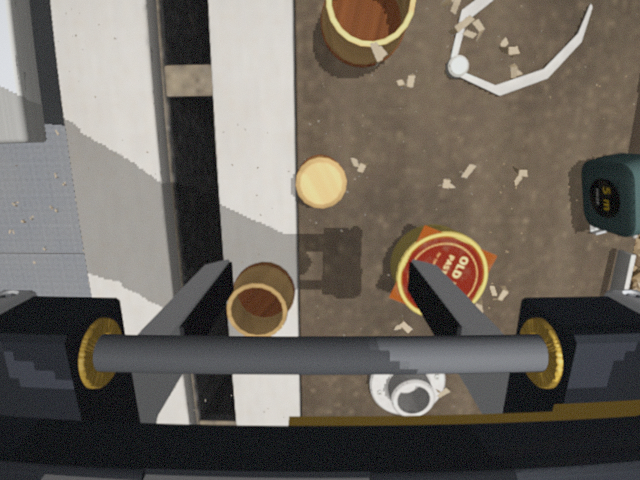

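```bash
python3 -m pendant '[[[-0.3,2,0],0],[[-0.3,3.7,0],0],[[-0.3,3.7,0],0],[[-0.3,3.7,0],0],[[-0.3,3.7,0],0],[[-0.3,3.7,0],0],[[-0.3,3.7,0],0],[[-0.3,3.7,0],0],[[-0.3,3.7,0],0],[[-0.3,3.7,0],0],[[-0.3,3.7,0],0],[[-0.3,3,0],0],[[0,0,0],0],[[0,0,0],0]]'
python3 - <<'E'
from h import *
c=cam('wrist','w5');print(proj(c,[.3925,.186,.084]))
E
```

```text
time_s: 11.08
ee_pos: [0.3916, 0.1871, 0.1532]
eef_rot: [-3.141, 0.0, 1.574]
force: [-0.2, 0.4, -0.8]
grip_width: 0.094
grip_force: 0.0
[321.91408833 243.76920742]
```

View pics/w5.png

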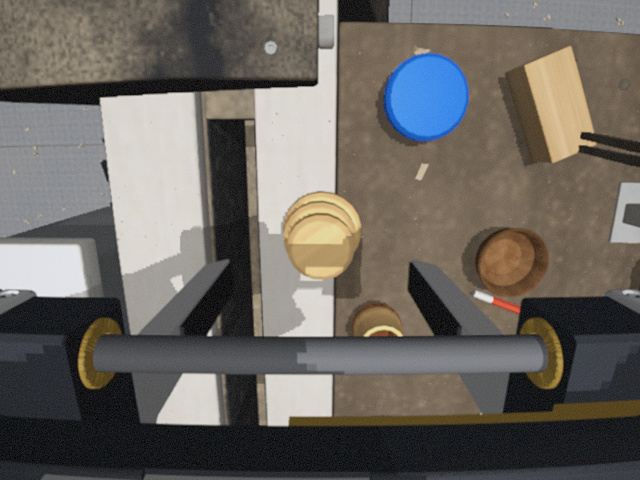

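```bash
python3 -m pendant '[[[0,-0.25,-2],0],[[0,0,-2],0],[[0,0,-2],0],[[0,0,-1.5],0],[[0,0,-0.9],0],[[0,0,-0.4],0],[[0,0,0],0],[[0,0,0],0]]'
python3 -m pendant '[[[0,0,0],0],[[0,0,0],0],[[0,0,0],0],[[0,0,0],0],[[0,0,0],0],[[0,0,0],0],[[0,0,0],0],[[0,0,0],0],[[0,0,0],0],[[0,0,0],0]]' 0.35 12
python3 -m pendant '[[[0,0,0.5],0],[[0,0,2],0],[[0,0,3],0],[[0,0,3],0],[[0.5,-2,0],0],[[0.9,-3,0],0],[[1,-3,0],0],[[1,-3,0],0],[[1,-2,0],0],[[1,-2,0],0],[[0,-0.5,0],0],[[0,0,0],0],[[0,0,0],0]]'
python3 - <<'E'
from h import *
c=cam('wrist','w6');p=ctrl.get_obs()['ee_pos'];print(proj(c,[.447,.081,.05]),proj(c,p+[0,0,.019]))
E
```

```text
time_s: 11.8
ee_pos: [0.3929, 0.1831, 0.0661]
eef_rot: [3.141, -0.0, 1.57]
force: [0.5, -0.0, 0.2]
grip_width: 0.0938
grip_force: 0.0
time_s: 12.63
ee_pos: [0.3925, 0.1833, 0.0655]
eef_rot: [-3.142, 0.0, 1.571]
force: [-0.5, 0.5, 0.8]
grip_width: 0.0498
grip_force: 12.0
time_s: 13.72
ee_pos: [0.4462, 0.0287, 0.1505]
eef_rot: [-3.141, -0.0, 1.57]
force: [-0.6, -0.5, 0.1]
grip_width: 0.0499
grip_force: 12.0
[321.60653093 166.46688736] [320.80503365 290.53762717]
```

View pics/w6.png

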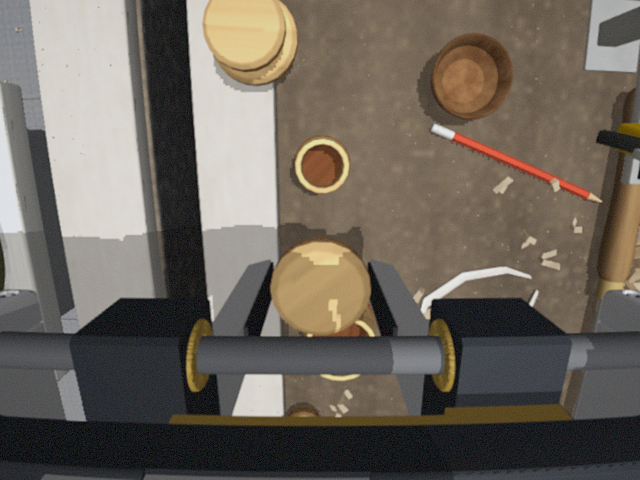

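```bash
python3 -m pendant '[[[0.1,2.5,0],0],[[0,2.6,0],0],[[0,0,-2],0],[[0,0,-2.5],0],[[0,0,-2.5],0],[[0,0,-1.5],0],[[0,0,-0.5],0],[[0,0,-0.5],0],[[0,0,0],0],[[0,0,0],0]]'
```

```text
time_s: 14.6
ee_pos: [0.4479, 0.0796, 0.0562]
eef_rot: [3.141, -0.0, 1.571]
force: [-0.9, -0.3, -0.2]
grip_width: 0.0498
grip_force: 12.0
```

```bash
python3 -m pendant '[[[-0.05,0.05,-0.3],0],[[0,0,-0.3],0],[[0,0,-0.15],0],[[0,0,-0.1],0],[[0,0,0],0],[[0,0,0],0]]';python3 -m pendant '[[[0,0,-0.1],0],[[0,0,0],0],[[0,0,0],0]]'
```

```text
time_s: 15.1
ee_pos: [0.4472, 0.0798, 0.0473]
eef_rot: [3.141, -0.0, 1.571]
force: [-2.4, -0.5, 5.2]
grip_width: 0.0499
grip_force: 12.0
time_s: 15.35
ee_pos: [0.4473, 0.0798, 0.0467]
eef_rot: [3.141, -0.0, 1.571]
force: [-5.1, -0.3, 12.7]
grip_width: 0.0499
grip_force: 12.0
```

```bash
python3 -m pendant '[[[0,0,0.1],0],[[0,0,0],0],[[0,0,0],0],[[0,0,0],0],[[0,0,0],0],[[0,0,0],0],[[0,0,0.5],0],[[0,0,2],0],[[0,0,2.5],0],[[0,0,2.5],0],[[0,0,2.5],0],[[-1.3,2.5,0],0],[[-1.4,2.6,0],0],[[-1.4,2.6,0],0],[[-1.4,2.7,0],0],[[0,0,0],0],[[0,0,0],0]]' 1 12
python3 - <<'E'
from h import *
c=cam('wrist');cv2.imwrite('pics/w7.png',c['color'][150:480,200:460,::-1]);print(proj(c,[.3925,.184,.056])-[200,150],proj(c,[.447,.081,.066])-[200,150])
E
```

```text
time_s: 16.77
ee_pos: [0.3917, 0.1846, 0.1473]
eef_rot: [3.141, -0.0, 1.573]
force: [0.3, -0.3, -0.9]
grip_width: 0.0943
grip_force: 0.0
[121.59200019  85.55928135] [186.677761   208.42677871]
```

View pics/w7.png

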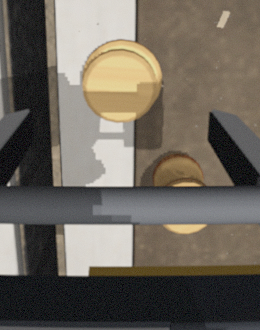

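```bash
python3 -m pendant '[[[0,-0.1,-2],0],[[0,0,-2.5],0],[[0,0,-2.5],0],[[0,0,-2],0],[[0,0,-1],0],[[0,0,-0.6],0],[[0,0,-0.4],0],[[0,0,0],0],[[0,0,0],0]]'
python3 -m pendant '[[[0,0,0],0],[[0,0,0],0],[[0,0,0],0],[[0,0,0],0],[[0,0,0],0],[[0,0,0],0],[[0,0,0],0],[[0,0,0],0],[[0,0,0],0]]' 0.45 12
python3 -m pendant '[[[0,0,0.5],0],[[0,0,2],0],[[0,0,3],0],[[0,0,3],0],[[0,0,3],0],[[0,-2,0],0],[[-0.1,-3.7,0],0],[[-0.1,-3.7,0],0],[[-0.1,-3.7,0],0],[[-0.1,-3.7,0],0],[[-0.1,-3.7,0],0],[[-0.1,-3.7,0],0],[[-0.1,-3.7,0],0],[[-0.1,-3.7,0],0],[[-0.1,-3.7,0],0],[[-0.2,-3.7,0],0],[[-0.2,-3.7,0],0],[[-0.2,-3.7,0],0],[[-0.2,-3.7,0],0],[[-0.1,-3.5,0],0]]'
python3 -m pendant '[[[0,0,0],0],[[0,0,0],0]]'
python3 - <<'E'
from h import *
c=cam('wrist');cv2.imwrite('pics/w8.png',c['color'][100:480,200:460,::-1]);p=ctrl.get_obs()['ee_pos'];print(proj(c,[.3748,-.2995,.058])-[200,100],proj(c,p+[0,0,.0185])-[200,100])
E
```

```text
time_s: 17.57
ee_pos: [0.3926, 0.1828, 0.0377]
eef_rot: [3.141, -0.0, 1.571]
force: [-0.5, 0.3, 0.6]
grip_width: 0.0942
grip_force: 0.0
time_s: 18.32
ee_pos: [0.3921, 0.1828, 0.037]
eef_rot: [3.142, -0.0, 1.571]
force: [-1.6, 0.0, 2.7]
grip_width: 0.0596
grip_force: 12.0
time_s: 19.98
ee_pos: [0.3733, -0.3552, 0.1521]
eef_rot: [-3.142, 0.0, 1.57]
force: [0.6, 0.9, 0.3]
grip_width: 0.0595
grip_force: 12.0
time_s: 20.15
ee_pos: [0.3735, -0.3541, 0.1516]
eef_rot: [-3.141, -0.001, 1.569]
force: [0.8, 0.9, -1.3]
grip_width: 0.0598
grip_force: 12.0
[122.24825565  64.10125864] [121.34975286 188.71618093]
```

View pics/w8.png

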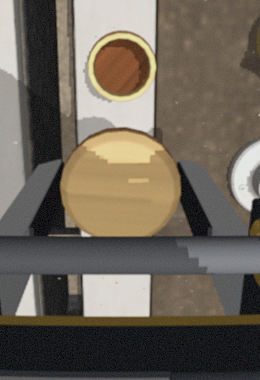

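```bash
python3 -m pendant '[[[0.1,2.5,0],0],[[0,2.6,0],0],[[0,0,-2],0],[[0,0,-2.5],0],[[0,0,-2.5],0],[[0,0,-1.3],0],[[0,0,-0.5],0],[[0,0,0],0],[[0,0,0],0]]'
```

```text
time_s: 20.95
ee_pos: [0.3755, -0.3019, 0.0648]
eef_rot: [3.141, 0.001, 1.572]
force: [0.1, -0.5, -0.4]
grip_width: 0.0599
grip_force: 12.0
```

```bash
python3 -m pendant '[[[-0.05,-0.05,-0.3],0],[[0,0,-0.3],0],[[0,0,-0.2],0],[[0,0,-0.1],0],[[0,0,0],0],[[0,0,0],0]]';python3 -m pendant '[[[0,0,-0.1],0],[[0,0,0],0],[[0,0,0],0]]'
```

```text
time_s: 21.45
ee_pos: [0.3746, -0.3028, 0.055]
eef_rot: [3.142, 0.0, 1.571]
force: [0.7, 0.6, -0.2]
grip_width: 0.0594
grip_force: 12.0
time_s: 21.7
ee_pos: [0.3747, -0.3029, 0.0547]
eef_rot: [3.141, 0.001, 1.571]
force: [-4.2, 2.3, 10.2]
grip_width: 0.0597
grip_force: 12.0
```

```bash
python3 -m pendant '[[[0,0,0.1],0],[[0,0,0],0],[[0,0,0],0],[[0,0,0],0],[[0,0,0],0],[[0,0,0.5],0],[[0,0,2],0],[[0,0,2.5],0],[[0,0,2.5],0],[[0,0,2.4],0],[[0,0,0],0]]' 1 12
python3 - <<'E'
from h import *
c=cam('top','t9');print(proj(c,[.3748,-.301,.074]))
E
python3 -m pendant '[[[0,2.3,0],0],[[0.1,3.7,0],0],[[0.1,3.7,0],0],[[0.1,3.7,0],0],[[0.2,3.7,0],0],[[0.2,3.7,0],0],[[0.2,3.7,0],0],[[0.2,3.7,0],0],[[0.2,3.7,0],0],[[0.2,3.7,0],0],[[0.1,3.7,0],0],[[0.1,3.7,0],0],[[0.1,3.7,0],0],[[0,1.9,0],0],[[0,0,0],0],[[0,0,0],0]]'
python3 - <<'E'
from h import *
c=cam('wrist');cv2.imwrite('pics/w9.png',c['color'][150:480,200:460,::-1]);print(proj(c,[.3925,.183,.028])-[200,150])
E
```

```text
time_s: 22.62
ee_pos: [0.3759, -0.3039, 0.1586]
eef_rot: [3.137, 0.005, 1.571]
force: [-0.3, 0.3, 1.1]
grip_width: 0.094
grip_force: 0.0
[437.02709519 300.20087624]
time_s: 24.0
ee_pos: [0.3919, 0.1838, 0.1531]
eef_rot: [-3.14, 0.001, 1.573]
force: [-0.4, 0.2, -0.7]
grip_width: 0.0937
grip_force: 0.0
[121.38271396  76.03701376]
```

View pics/w9.png

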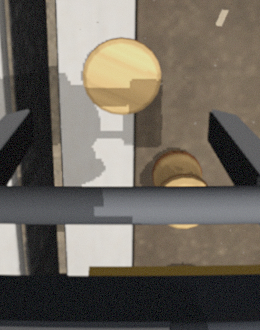

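```bash
python3 -m pendant '[[[0,-0.1,-2],0],[[0,0,-2.5],0],[[0,0,-2.5],0],[[0,0,-2.5],0],[[0,0,-2],0],[[0,0,-1],0],[[0,0,-1],0],[[0,0,-0.5],0],[[0,0,-0.3],0],[[0,0,0],0],[[0,0,0],0]]'
python3 -m pendant '[[[0,0,0],0],[[0,0,0],0],[[0,0,0],0],[[0,0,0],0],[[0,0,0],0],[[0,0,0],0],[[0,0,0],0],[[0,0,0],0]]' 0.55 14
python3 -m pendant '[[[0,0,0.5],0],[[0,0,2],0],[[0,0,3],0],[[0,0,3],0],[[0,0,3],0],[[0,0,3],0],[[0.2,-2,0],0],[[0.7,-3.4,0],0],[[0.8,-3.5,0],0],[[0.8,-3.5,0],0],[[0.8,-3.5,0],0],[[0.8,-3.5,0],0],[[0.8,-3.5,0],0],[[0.8,-3.5,0],0],[[0.8,-3.5,0],0],[[0.4,-1.8,0],0],[[0,0,0],0],[[0,0,0],0]]'
python3 - <<'E'
from h import *
c=cam('wrist');cv2.imwrite('pics/w10.png',c['color'][100:480,200:460,::-1]);p=ctrl.get_obs()['ee_pos'];print(proj(c,[.461,-.0695,.066])-[200,100],proj(c,p+[0,0,.017])-[200,100])
E
```

```text
time_s: 24.97
ee_pos: [0.3929, 0.1824, 0.0115]
eef_rot: [3.141, -0.0, 1.571]
force: [-0.2, 0.7, 0.2]
grip_width: 0.0941
grip_force: 0.0
time_s: 25.63
ee_pos: [0.3927, 0.1824, 0.0111]
eef_rot: [3.141, -0.0, 1.571]
force: [-2.2, 0.2, 5.8]
grip_width: 0.0694
grip_force: 14.0
time_s: 27.13
ee_pos: [0.4612, -0.1352, 0.1557]
eef_rot: [-3.141, -0.0, 1.569]
force: [0.0, -0.3, -1.8]
grip_width: 0.0698
grip_force: 14.0
[120.18385815  49.03828293] [120.74668119 188.10846985]
```

View pics/w10.png

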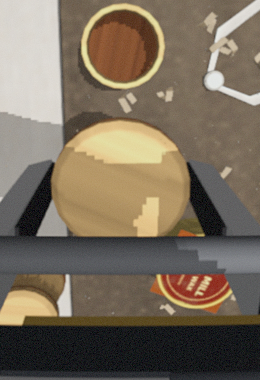

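```bash
python3 -m pendant '[[[0.1,2.2,0],0],[[0,2.2,0],0],[[0,2.2,0],0],[[0,0,-2],0],[[0,0,-2.5],0],[[0,0,-2],0],[[0,0,-1],0],[[0,0,-0.5],0],[[0,0,0],0],[[0,0,0],0]]'
```

```text
time_s: 28.02
ee_pos: [0.463, -0.0685, 0.0768]
eef_rot: [3.141, 0.0, 1.571]
force: [0.2, 0.4, -0.0]
grip_width: 0.07
grip_force: 14.0
```

```bash
python3 -m pendant '[[[0,-0.05,-0.3],0],[[0,0,-0.3],0],[[0,0,-0.3],0],[[0,0,-0.2],0],[[0,0,-0.1],0],[[0,0,0],0],[[0,0,0],0]]';python3 -m pendant '[[[0,0,-0.1],0],[[0,0,0],0],[[0,0,0],0]]'
```

```text
time_s: 28.6
ee_pos: [0.4626, -0.0693, 0.0647]
eef_rot: [3.141, 0.0, 1.571]
force: [-4.8, 1.3, 12.6]
grip_width: 0.0696
grip_force: 14.0
time_s: 28.85
ee_pos: [0.4627, -0.0694, 0.064]
eef_rot: [3.141, 0.0, 1.571]
force: [-6.3, 0.8, 16.5]
grip_width: 0.0695
grip_force: 14.0
```

Lid a is seated at the expected height. Now I release it, back off, and check all four.

```bash
python3 -m pendant '[[[0,0,0.1],0],[[0,0,0],0],[[0,0,0],0],[[0,0,0],0],[[0,0,0],0],[[0,0,0.5],0],[[0,0,2],0],[[0,0,2.5],0],[[0,0,3],0],[[0,0,3],0],[[-1.5,-1,0],0],[[-2.5,-1,0],0],[[-2.5,-1,0],0],[[-2.5,-1,0],0],[[-2.5,-1,0],0],[[0,0,0],0],[[0,0,0],0],[[0,0,0],0]]' 1 12
python3 - <<'E'
from h import *
t=cam('top');s=cam('scene')
B={'a':(.4625,-.0675,.082),'b':(.3748,-.301,.074),'c':(.447,.081,.066),'d':(.428,-.192,.058)}
for k,p in B.items(): print(k,proj(t,p).round(1),proj(s,p).round(1))
a=cv2.resize(t['color'][225:320,185:455,::-1],None,fx=2.96,fy=2.96,interpolation=cv2.INTER_CUBIC)
b=cv2.resize(s['color'][190:340,230:430,::-1],None,fx=2,fy=2,interpolation=cv2.INTER_CUBIC)
o=np.zeros((581,800,3),np.uint8);o[:281,:799]=a;o[281:,:400]=b;cv2.imwrite('pics/fin.png',o)
E
```

```text
time_s: 30.35
ee_pos: [0.3481, -0.1192, 0.1744]
eef_rot: [3.141, 0.0, 1.57]
force: [0.6, 0.3, 0.2]
grip_width: 0.0941
grip_force: 0.0
a [342.4 262.4] [332.2 270.7]
b [437.  300.2] [392.3 232.2]
c [281.9 268.3] [312.5 312.6]
d [391.6 278.6] [361.2 252.7]
```

View pics/fin.png

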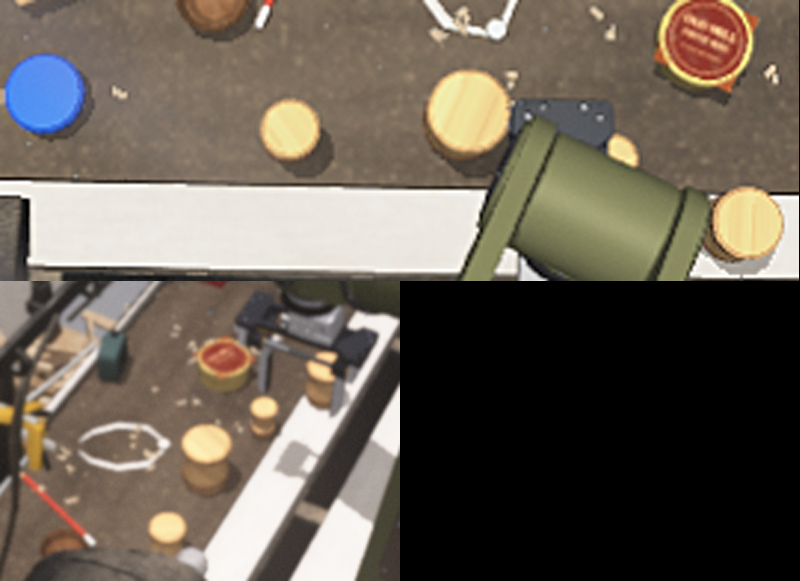

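All four boxes show a flat lid: a at crop (468,114), b (747,223), c (290,130) and d (622,150, partly hidden in this view). All match the predicted pixels, the tin is unmoved and the gripper is clear.

```bash
python3 -c "
from station import ctrl
print(ctrl.hand_in())"
```

```text
the job is handed in; nothing more can be done
None
```

I closed all four boxes with their own lids and handed the job in at about 30 s. The final pictures show every lid lying flat and the wax tin unmoved, but the hand-in returned no verdict.

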